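# Uncover a beaker, scrub it and hang the brush up again

## Task

Take the flat cover off the tall glass beaker and lean it, handle side up, against the rail of the steel draining rest with its lower edge on the rest's tray. Then scrub the beaker with the brush from the hanger: push the brush down to the bottom three times, drawing it up past half the beaker's height in between. Finally hang the brush back in the hanger's fork by its collar; leave the beaker standing upright about where it is and do not disturb the other things.

Things in the scene. Friction and masses are not known exactly. Their poses are not given: they have to be found in the camera images.
- beaker: Clear glass beaker, loose, standing open side up, 210 g, 128 mm high, about 88 mm outside diameter (97 mm at the flared rim), inside about 78 mm wide, inner floor 6 mm above the origin. Origin: centre of the underside; z up its axis. At the start the cover lies on its rim.
- cover: Flat square grey slab 120 x 120 x 6 mm, 140 g, loose, with a black handle rib centred on its upper face: 60 mm long (along the cover's x), 14 mm thick (along its y), standing 34 mm above the face (top 40 mm above the origin). Origin: centre of the underside; z out of the handle side.
- rest: Fixed steel draining rest. Origin: centre of the underside of its tray, 130 (x) x 160 (y) x 4 mm thick. A round rail of 10 mm diameter runs along y at x = +30 mm, its axis 52 mm above the bench, 130 mm long on two posts. Front lip: inner face at x = -58 mm, top 10 mm high. A slab leans with its foot on the tray between lip and rail and its back on the rail, sloping up towards +x.
- brush: Rigid beaker brush, 90 g, 205 mm long, loose, round about its z. Origin: centre of the head's lower end; z towards the handle. Pale bristle head 60 mm diameter (solid) from 0 to 75 mm, steel stem 7 mm diameter to 140 mm, black collar 36 mm diameter to 145 mm, wooden handle 20 mm diameter to 205 mm. Hangs upright in the hanger's fork at the start, its lower end 25 mm above the bench.
- brush_tip (a point): Centre of the lower end of the brush's bristle head (the brush body's origin).
- brush_collar (a point): Centre of the underside of the brush's collar, 140 mm above the lower end of the brush.
- hanger: Fixed brush hanger; origin on the bench below the seat. Foot plate 8 mm thick, x -35 to +95 mm, 110 mm wide; 16 mm post at x = +66 mm, nothing above the fork. Fork top 165 mm high; slot 16 mm wide, open to -x at x = -34, closed at x = +12 mm. Prongs 8 mm wide with 3 mm ridges at the tips: raise the collar 4 mm or more and move along x through the open end.
- hanger_seat (a point): Point in the fork's slot, level with the top of the prongs, where the centre of the underside of the collar hangs, 165 mm above the bench. Axes as the hanger's.
- small_beaker: Small glass beaker, 59 mm wide, 72 mm high, a bystander. Origin: centre of the underside.
- white_bottle: White plastic bottle with white cap, 48 mm wide, 78 mm high, a bystander. Origin: centre of the underside.
- petri_dish: Clear shallow dish, 66 mm wide, 15 mm high, a bystander. Origin: centre of the underside.

How it is judged:
By the outcome, as a careful person would: the job done as asked, in the order asked, and still so for the second after the job is handed in, with the robot touching nothing.
It also fails if it takes over 67 s, if anything falls off the work surface, if the arm or the gripper's body presses on something with over 40 N, if the wrist force passes 120 N, or if a joint passes its speed limit or range.

## Robot

A 6-joint arm with a two-finger parallel gripper is mounted at the origin on a cart in front of the work surface, level with it; the furniture and walls round the work are solid. World frame = base frame: x ahead of the robot, y to its left, z up, the work surface at z = 0. Lengths are in m, angles in rad, forces in N, time in s.
With the tool pointing down it reaches from about 0.3 to 0.875 m from the base axis. Payload 6.4 kg.
Tool frame: the origin (TCP) lies on the centre line of the jaws, within the pads' length; the fingertips stand 11 mm ahead of it and the grasp point (between the pads) lies 8 mm behind it; z points along the fingers, y is the line along which they close (so a half turn about z gives the same grasp; the last joint's range is limited). The gripper opens to 85 mm and grips with 20 to 120 N. Pads are 22 mm wide; open, the fingers measure 114 mm over their backs; the gripper's body (76 mm by 85 mm) begins 54 mm behind the grasp point. The pads swing forward as they close: fully open they stand 13 mm farther back than shut.
Start: joints at [1.006, 0.181, 1.607, -0, 1.354, -0.206], TCP at [0.202, 0.538, 0.242] pointing down, gripper open.
Joint ranges: [-2.99, 2.99], [-0.89, 2.07], [0.3, 2.58], [-1.14, 4.28], [0, 2.63], [-3.12, 3.12]. Speed limits (rad/s): [2.57, 2.57, 3.01, 3.14, 3.14, 3.14].

## Interface

Orientations are given as a unit quaternion [x, y, z, w].
In Python, from station import manip, cam, workorder gives the robot as it stands (manip), with the cameras (cam) and the job (workorder).
- The arm moves only by the tool step_hand, called after ">>>" as name(argument=value, ...) on one line, values as JSON. Schema: {"type":"object","properties":{"motion":{"type":"array","items":{"type":"array","prefixItems":[{"type":"number"},{"type":"array","items":{"type":"number"},"minItems":3,"maxItems":3},{"type":"number"}],"minItems":3,"maxItems":3},"minItems":1,"maxItems":12},"only":{"type":"string"},"quiet":{"type":"boolean"},"lines":{"type":"string"}},"required":["motion"],"additionalProperties":false}. motion is a list of rows, 1 to 12 of them, each written [opening, [dx, dy, dz], turn]: the finger opening in m, then dx, dy, dz in m, then a turn about the tool's z in rad; each row shifts and turns the commanded pose from where the row before left it, along the tool's axes as they then stand; what a row does not reach is not made up. A row lasts 1/8 s, in which the tool goes at most 0.0625 m and 0.188 rad, less where a joint would pass 70% of its speed; a pose out of reach is approached as far as the arm can. The fingers move at their own pace and stop on an object; the grip force is fixed at half the most. Time passes only in rows, so rows that do not move let the fingers close. The tool returns the time, the measured TCP pose, the force, the opening and the grip force at its end. only (a regular expression) keeps the lines of the reply that match it, lines (a string "A,B") keeps lines A to B, and quiet returns only ok. Input that does not fit is refused with a message, and nothing moves.
- manip.observe(): the state, without advancing time (a new reading comes with each control period).
- cam.capture(name): name is "scene" or "side" or "wrist"; returns a dict with "frame" (420x560x3 uint8, red, green, blue), "fovy" (degrees; the focal length in pixels is half the picture's height over the tangent of half this angle, whatever the lens; pixels are square), "cx", "cy" (the principal point, pixels), "k1" (the pictures are not rectified: a ray, as slopes to the right and down, at radius r is drawn at 1 + k1 r^2 times it, then the intrinsics apply), "origin" and "rotation" of the camera in the world; the wrist camera has in their place "tool_from_camera" (4x4, takes a point from camera to tool coordinates, whose origin is the TCP and whose axes are the flange's). Camera axes: x right, y down, z forward; pixel columns grow to the right and rows downward; lengths in m; the calibration is good to about 2 mm. A picture is of the moment at which its call begins: read the wrist's pose just before it. There is no depth.
- workorder.sign_off(): hands the job in; it is judged then, once.
The state is a dict: "t": time; "qpos": joint angles; "joint_velocities": joint speeds; "tau": joint torques, N m; "tcp_pos": TCP position; "ee_rot": TCP orientation; "ft_force": force on the tool from outside, world axes, zero at the start; "ft_torque": the same for the moment, N m; "width": finger opening in m; "grasp_force": force on a finger pad.
Only numpy, scipy, OpenCV 4.12 (cv2) and the standard library are available. Lean on these libraries where they do the work, as an engineer would, in place of code of your own. Each camera call takes 0.05 s, during which the arm holds its last target. There are 200 camera calls.

## Working session

There is one attempt and no reset: what is moved stays moved. The work goes in short steps, Python scripts to look and compute and a tool call to move; the robot and the scene stay as the last step left them, time stands still between calls to the robot, and variables do not carry over. Pictures are saved under pics/ and viewed, at most 10 in all, crops included, and the job is handed in when it is done.

```bash
ls; mkdir -p pics
```

Run:
```python
from station import manip, cam, workorder
import cv2
o=manip.observe(); print({k:o[k] for k in('t','tcp_pos','ee_rot','width','ft_force')})
for n in('scene','side'):
    c=cam.capture(n); cv2.imwrite(f'pics/{n}0.png',c['frame'][:,:,::-1])
    print(n,{k:c[k] for k in c if k!='frame'})
```

```text
pics
station.py
{'t': 0.0, 'tcp_pos': array([0.20161105, 0.53791747, 0.24139458]), 'ee_rot': array([ 1.78441529e-01,  9.83950111e-01, -8.29498231e-04, -3.35228563e-04]), 'width': 0.08517431001759108, 'ft_force': array([ 0.05963001, -0.40092018,  0.13716269])}
scene {'fovy': 47.69067885609071, 'cx': 281.48546217914475, 'cy': 215.65935374727945, 'k1': 0.03499878546456155, 'origin': array([-0.14226078, -0.48866363,  0.64665135]), 'rotation': array([ 0.77311741, -0.40484199,  0.22549948, -0.43306168])}
side {'fovy': 42.43207862855856, 'cx': 277.8511992278418, 'cy': 216.597482159617, 'k1': 0.036970516324160756, 'origin': array([ 1.34366827, -0.3198792 ,  1.01797392]), 'rotation': array([ 0.78582107,  0.50439774, -0.19424406, -0.30056184])}
```

View pics/scene0.png

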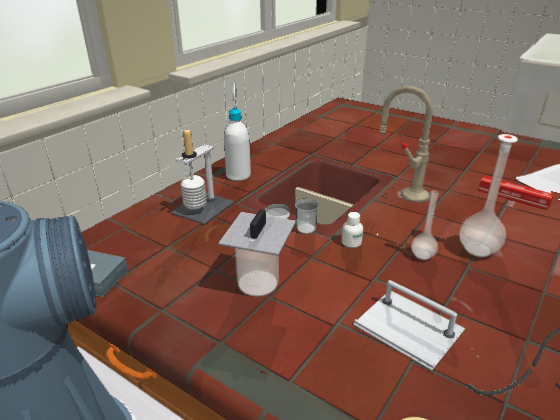

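View pics/side0.png

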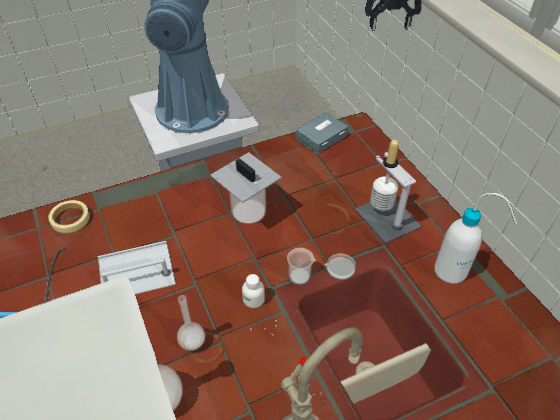

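Scene: cover corners at about (235,214),(295,219),(280,252),(220,245), black handle (258,224); brush handle (188,142); rest rail (388,292)-(452,325). Side: cover (245,155),(281,178),(247,199),(211,179); handle (245,170); rest near (135,270); brush handle (392,152).

Create h.py:
```python
from station import manip, cam, workorder
import numpy as np, cv2
from scipy.spatial.transform import Rotation as R
def shot(n,save=None):
    o=manip.observe(); c=cam.capture(n); f=c['frame']
    if 'origin' in c: O=np.array(c['origin']); M=R.from_quat(c['rotation']).as_matrix()
    else:
        T=np.array(c['tool_from_camera']); Rt=R.from_quat(o['ee_rot']).as_matrix()
        M=Rt@T[:3,:3]; O=Rt@T[:3,3]+o['tcp_pos']
    c.update(O=O,M=M,F=f.shape[0]/2/np.tan(np.radians(c['fovy'])/2),hsv=cv2.cvtColor(f,cv2.COLOR_RGB2HSV))
    if save: cv2.imwrite(f'pics/{save}.png',f[:,:,::-1])
    return c
def ray(c,p):
    K=np.array([[c['F'],0,c['cx']],[0,c['F'],c['cy']],[0,0,1]])
    s=cv2.undistortPoints(np.array([[p]],float),K,np.array([c['k1'],0,0,0,0]))[0,0]
    d=c['M']@np.array([s[0],s[1],1]); return c['O'],d/np.linalg.norm(d)
def onz(c,p,z):
    o,d=ray(c,p); return o+d*(z-o[2])/d[2]
def tri(*cp):
    A=np.zeros((3,3));b=np.zeros(3);L=[]
    for c,p in cp:
        o,d=ray(c,p);P=np.eye(3)-np.outer(d,d);A+=P;b+=P@o;L.append((o,P))
    x=np.linalg.solve(A,b); return x,max(np.linalg.norm(P@(x-o)) for o,P in L)
def proj(c,X):
    v=c['M'].T@(np.array(X)-c['O']);K=np.array([[c['F'],0,c['cx']],[0,c['F'],c['cy']],[0,0,1]])
    return cv2.projectPoints(v.reshape(1,3),np.zeros(3),np.zeros(3),K,np.array([c['k1'],0,0,0,0]))[0][0,0]
def blobs(c,mask,box,amin=15):
    x0,y0,x1,y1=box;m=np.zeros_like(mask);m[y0:y1,x0:x1]=mask[y0:y1,x0:x1]
    cs,_=cv2.findContours(m.astype(np.uint8),cv2.RETR_EXTERNAL,cv2.CHAIN_APPROX_NONE)
    return sorted([q for q in cs if cv2.contourArea(q)>amin],key=cv2.contourArea,reverse=True)
```

Run:
```python
from h import *
np.set_printoptions(precision=4,suppress=True)
S=shot('scene');D=shot('side')
for n,c,b in(('S',S,(210,205,300,256)),('D',D,(205,150,290,203))):
    h=c['hsv'];gray=((h[...,1]<60)&(h[...,2]>100))|(h[...,2]<60)
    for q in blobs(c,gray,b,100)[:2]:
        a=cv2.approxPolyDP(cv2.convexHull(q),4,True)[:,0]; print(n,cv2.contourArea(q),a.tolist())
    for q in blobs(c,h[...,2]<70,b)[:2]:
        print(n,'handle',cv2.boundingRect(q),cv2.minAreaRect(q))
for nm,a,b in [('c far/right',(235,214),(281,178)),('c',(295,219),(245,155)),('c',(280,252),(211,179)),('c',(220,245),(247,199)),
   ('rail far',(388,288),(169,271)),('brush top',(188,130),(392,141)),('rail',(452,317),(108,277))]:
    print(nm,*tri((S,a),(D,b)))
W=shot('wrist');print(W['O'],W['M'])
```

```text
S 2494.5 [[295, 220], [278, 255], [235, 255], [219, 243], [241, 212], [282, 205]]
S handle (250, 210, 16, 29) ((257.31463623046875, 223.69664001464844), (12.507975578308105, 29.25594139099121), 32.0053825378418)
D 2006.5 [[280, 176], [265, 202], [231, 202], [210, 174], [249, 152]]
D handle (236, 159, 19, 23) ((245.09759521484375, 169.8780517578125), (26.549541473388672, 10.619816780090332), 38.65980911254883)
D handle (266, 184, 24, 19) ((279.70001220703125, 197.60000610351562), (20.57182502746582, 20.124608993530273), 26.56505012512207)
c far/right [0.5017 0.0742 0.1258] 0.004544303831709276
c [ 0.4907 -0.042   0.191 ] 0.038327841796420285
c [ 0.4414 -0.081   0.1294] 0.002269944002791749
c [0.4494 0.032  0.0672] 0.04386353138961284
rail far [ 0.5805 -0.2434  0.0268] 0.00010388494303660619
brush top [0.6018 0.2966 0.2329] 0.00012333103774206806
rail [ 0.553  -0.3735  0.0429] 0.002906250307851026
[0.1353 0.5625 0.3726] [[ 0.3517  0.9001  0.257 ]
 [ 0.9361 -0.338  -0.0972]
 [-0.0006  0.2747 -0.9615]]
```

>>> step_hand(motion=[[0.085,[-0.035,-0.035,-0.007],0],[0.085,[-0.035,-0.035,-0.007],0],[0.085,[-0.035,-0.035,-0.007],0],[0.085,[-0.035,-0.035,-0.007],0],[0.085,[-0.035,-0.035,-0.007],0],[0.085,[-0.035,-0.035,-0.007],0],[0.085,[-0.035,-0.035,-0.007],0],[0.085,[-0.035,-0.035,-0.007],0],[0.085,[-0.035,-0.035,-0.007],0],[0.085,[-0.035,-0.035,-0.007],0],[0.085,[-0.035,-0.035,-0.007],0],[0.085,[-0.035,-0.035,-0.007],0]])

```text
t: 1.75
tcp_pos: [0.4481, -0.0039, 0.3266]
ee_rot: [0.179, 0.984, 0.0, 0.0]
ft_force: [0.8, -0.1, -0.1]
width: 0.0848
grasp_force: 0.0
```

Run:
```python
from h import *
np.set_printoptions(precision=4,suppress=True)
W=shot('wrist','w1')
o=manip.observe();print(o['t'],o['tcp_pos'],R.from_quat(o['ee_rot']).as_matrix())
print(proj(W,[.47,0,.13]))
```

```text
1.8 [ 0.4503 -0.0088  0.3275] [[-0.9351  0.3544  0.0027]
 [ 0.3544  0.9351 -0.004 ]
 [-0.0039 -0.0028 -1.    ]]
[297.8045 206.3562]
```

View pics/w1.png

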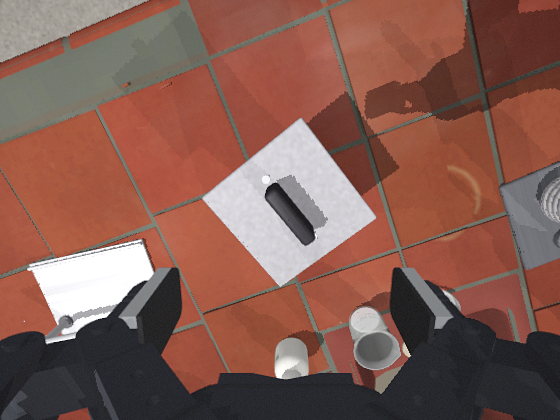

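Wrist: cover corners (301,119),(376,215),(281,286),(203,199); handle from (273,186) to (308,242); rest at left (30-155,240-340).

>>> step_hand(motion=[[0.085,[0,-0.03,0],0],[0.085,[0,-0.03,0],0],[0.085,[0,0,0],0],[0.085,[0,0,0],0]], lines="1,2")

```text
t: 2.3
tcp_pos: [0.4267, -0.058, 0.3263]
```

Create cov.py:
```python
from h import *
np.set_printoptions(precision=4,suppress=True)
def corners(c):
    h=c['hsv'];m=((h[...,1]<45)&(h[...,2]>80)).astype(np.uint8)
    m=cv2.morphologyEx(m,cv2.MORPH_CLOSE,np.ones((5,5)))
    g=proj(c,[.47,0,.134]); q=[b for b in blobs(c,m,(0,0,560,420),2000) if cv2.pointPolygonTest(b,(float(g[0]),float(g[1])),True)>-15][0]
    hull=cv2.convexHull(q); a=cv2.approxPolyDP(hull,8,True)[:,0].astype(float)
    # refine: fit a line to the contour points of each side, intersect
    pts=q[:,0].astype(float);L=[];n=len(a)
    for i in range(n):
        p,r=a[i],a[(i+1)%n];u=(r-p)/np.linalg.norm(r-p);t=(pts-p)@u;dd=np.abs((pts-p)@[-u[1],u[0]])
        s=pts[(dd<3)&(t>8)&(t<np.linalg.norm(r-p)-8)];v=cv2.fitLine(s.astype(np.float32),cv2.DIST_HUBER,0,.01,.01).ravel();L.append(np.cross([v[2],v[3],1],[v[2]+v[0],v[3]+v[1],1]))
    return np.array([(lambda x:x[:2]/x[2])(np.cross(L[i-1],L[i])) for i in range(n)]),cv2.contourArea(q)
def handle(c):
    h=c['hsv'];g=proj(c,[.47,0,.16])
    q=min(blobs(c,h[...,2]<70,(0,0,560,420),150),key=lambda b:np.linalg.norm(b[:,0].mean(0)-g))
    return cv2.minAreaRect(q)
```

Run:
```python
from cov import *
B=shot('wrist','w2');print('tcp',manip.observe()['tcp_pos'],manip.observe()['ee_rot'])
a,ar=corners(B);print(len(a),ar);P=np.array([onz(B,p,.134) for p in a]);print(a,P,P.mean(0),np.linalg.norm(P-np.roll(P,1,0),axis=1))
r=handle(B);print(r);bx=cv2.boxPoints(r);Q=np.array([onz(B,p,.168) for p in bx]);print(Q,Q.mean(0))
S=shot('scene');D=shot('side')
for c,b in((S,(210,205,300,256)),(D,(205,150,270,203))):
    q=blobs(c,c['hsv'][...,2]<70,b)[0][:,0];print(q[q[:,1].argmin()],q[q[:,1].argmax()],q[q[:,0].argmin()],q[q[:,0].argmax()])
    print([proj(c,x).round(1).tolist() for x in P])
np.save('P1.npy',P)
```

```text
tcp [ 0.4268 -0.0578  0.3263] [0.1782 0.984  0.0002 0.0001]Traceback (most recent call last):
  File "<stdin>", line 3, in <module>
  File "cov.py", line 12, in corners
    s=pts[(dd<3)&(t>8)&(t<np.linalg.norm(r-p)-8)];v=cv2.fitLine(s.astype(np.float32),cv2.DIST_HUBER,0,.01,.01).ravel();L.append(np.cross([v[2],v[3],1],[v[2]+v[0],v[3]+v[1],1]))
                                                    ~~~~~~~~~~~^^^^^^^^^^^^^^^^^^^^^^^^^^^^^^^^^^^^^^^^^^^^^^^
cv2.error: OpenCV(4.12.0) /io/opencv/modules/imgproc/src/linefit.cpp:50: error: (-215:Assertion failed) count > 0 in function 'fitLine2D_wods'
```

```bash
sed -i 's/np.ones((5,5)))/np.ones((5,5)));m=cv2.morphologyEx(m,cv2.MORPH_OPEN,np.ones((9,9)))/; s/approxPolyDP(hull,8,True)/approxPolyDP(hull,14,True)/; s/(t>8)&(t<np.linalg.norm(r-p)-8)/(t>8)\&(t<np.linalg.norm(r-p)-8)/' cov.py
```

Run:
```python
from cov import *
B=shot('wrist')
h=B['hsv'];print([h[y,x].tolist() for x,y in((301,130),(340,215),(281,270),(225,199))])
a,ar=corners(B);print(len(a),ar);P=np.array([onz(B,p,.134) for p in a]);print(a,P,P.mean(0),np.linalg.norm(P-np.roll(P,1,0),axis=1))
r=handle(B);print(r);bx=cv2.boxPoints(r);Q=np.array([onz(B,p,.168) for p in bx]);print(Q,Q.mean(0))
S=shot('scene');D=shot('side')
for c,b in((S,(210,205,300,256)),(D,(205,150,270,203))):
    q=blobs(c,c['hsv'][...,2]<70,b)[0][:,0];print(q[q[:,1].argmin()],q[q[:,1].argmax()],q[q[:,0].argmin()],q[q[:,0].argmax()])
    print([proj(c,x).round(1).tolist() for x in P])
```

```text
[[5, 151, 150], [126, 7, 191], [7, 157, 169], [5, 156, 172]]
4 15403.0
[[366.1442 118.8219]
 [437.2634 218.6177]
 [336.059  287.2191]
 [260.1509 195.519 ]] [[ 0.3934  0.0304  0.134 ]
 [ 0.5055  0.0667  0.134 ]
 [ 0.5408 -0.0463  0.134 ]
 [ 0.4251 -0.083   0.134 ]] [ 0.4662 -0.0081  0.134 ] [0.1177 0.1179 0.1184 0.1214]
((353.6563720703125, 215.14276123046875), (71.77824401855469, 15.870757102966309), 52.69605255126953)
[[ 0.4343 -0.0252  0.168 ]
 [ 0.4302 -0.0127  0.168 ]
 [ 0.4915  0.0068  0.168 ]
 [ 0.4962 -0.006   0.168 ]] [ 0.463  -0.0093  0.168 ]
[259 210] [254 238] [250 224] [265 223]
[[217.9, 243.3], [240.5, 212.3], [295.0, 221.2], [276.8, 255.3]]
[237 159] [251 181] [236 160] [254 180]
[[247.5, 151.5], [280.0, 175.9], [241.0, 200.3], [208.3, 172.8]]
```

View pics/w2.png

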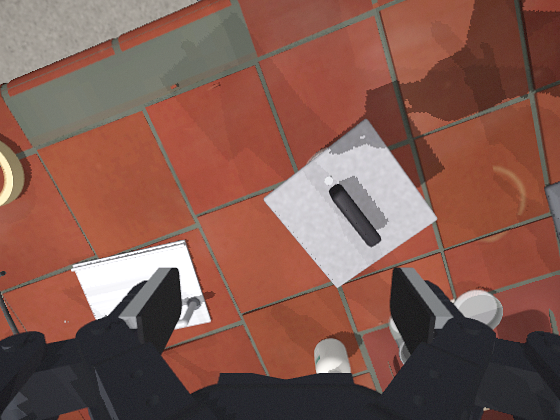

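The cover reads 0.134 m top height consistently (its reprojection falls on corners in all three views). Wrist 2: corners (366,119),(437,219),(336,287),(260,196), handle along 17.6° world; rest at (72–210, 241–350).

>>> step_hand(motion=[[0.085,[-0.005,0.0263,0.03],0],[0.085,[-0.005,0.0263,0.03],0],[0.085,[0,0,0.033],-0.167],[0.085,[0,0,0.033],-0.167],[0.085,[0,0,0],-0.167],[0.085,[0,0,0],-0.166],[0.085,[0,0,0],0],[0.085,[0,0,0],0]])

```text
t: 3.5
tcp_pos: [0.4545, -0.0125, 0.2004]
ee_rot: [-0.152, 0.988, -0.0, 0.0]
ft_force: [0.5, -0.2, -0.6]
width: 0.0851
grasp_force: 0.0
```

Run:
```python
from h import *
np.set_printoptions(precision=4,suppress=True)
o=manip.observe();M=R.from_quat(o['ee_rot']).as_matrix();print(np.degrees(np.arctan2(M[1,1],M[0,1])))
print(M.T@(np.array([.4546,-.012,.153])-o['tcp_pos']))
# cover height by two views
P=np.array([[.3934,.0304],[.5055,.0667],[.5408,-.0463],[.4251,-.083]])
S=shot('scene');D=shot('side')
for a,b in(((219,243),(249,152)),((241,212),(280,176)),((278,255),(210,174))): print(*tri((S,a),(D,b)))
```

```text
107.50950804854956
[-0.0002  0.0004  0.0474]
[0.3967 0.032  0.133 ] 0.0012588040243659373
[0.5064 0.0662 0.1345] 0.00019717231557661794
[ 0.4295 -0.0814  0.1322] 0.001095560001031331
```

Upper face at 0.133 by triangulation (expected 0.134): grasp.

>>> step_hand(motion=[[0.085,[0,0,0.016],0],[0.085,[0,0,0.016],0],[0.085,[0,0,0.015],0],[0.085,[0,0,0],0],[0,[0,0,0],0],[0,[0,0,0],0],[0,[0,0,0],0],[0,[0,0,0],0],[0,[0,0,0],0],[0,[0,0,0],0],[0,[0,0,0],0]])

```text
t: 4.97
tcp_pos: [0.4547, -0.0127, 0.1537]
ee_rot: [-0.154, 0.988, -0.0, 0.0]
ft_force: [-1.5, 1.2, 6.7]
width: 0.0131
grasp_force: 59.5
```

>>> step_hand(motion=[[0,[0,0,-0.01],0],[0,[0,0,-0.02],0],[0,[0,0,-0.04],0],[0,[0,0,-0.04],0],[0,[0,0,-0.04],0],[0,[0,0,0],0]])

```text
t: 5.72
tcp_pos: [0.4561, -0.0134, 0.3069]
ee_rot: [-0.153, 0.988, -0.002, 0.003]
ft_force: [-0.2, -0.1, -1.6]
width: 0.013
grasp_force: 58.7
```

Run:
```python
from h import *
S=shot('scene');D=shot('side')
f=np.hstack([S['frame'][200:420,200:500],D['frame'][100:320,60:360]])
cv2.imwrite('pics/c3.png',cv2.resize(f,(800,293),interpolation=cv2.INTER_CUBIC)[:,:,::-1])
```

```text
(no output)
```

View pics/c3.png

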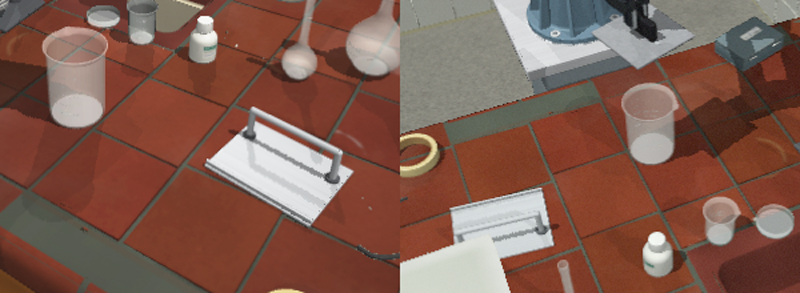

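Scene half: tray corners (355,322),(432,366),(465,329), rail ends (389,282),(453,314); side half: tray corners (97,254),(166,241),(175,284), rail right end (165,261). Beaker standing, rim centre about (256,234) scene, (247,174) side.

Run:
```python
from h import *
np.set_printoptions(precision=4,suppress=True)
S=shot('scene');D=shot('side')
for n,c,b in(('S',S,(345,270,480,375)),('D',D,(90,235,182,300))):
    h=c['hsv'];m=((h[...,1]<50)&(h[...,2]>90)).astype(np.uint8);m=cv2.morphologyEx(m,cv2.MORPH_CLOSE,np.ones((3,3)))
    q=blobs(c,m,b,300)[0];a=cv2.approxPolyDP(cv2.convexHull(q),3,True)[:,0];print(n,cv2.contourArea(q))
    for p in a: print(p,onz(c,p,.004),onz(c,p,.010),onz(c,p,.052))
print(tri((S,(355.3,322.3)),(D,(97.5,254.5))),tri((S,(355.3,322.3)),(D,(165.8,241))),tri((S,(432.5,366.5)),(D,(97.5,254.5))))
print('rail end +y',tri((S,(389,282.5)),(D,(165,261))))
```

```text
S 5129.0
[389 280] [ 0.6323 -0.2256  0.004 ] [ 0.6251 -0.228   0.01  ] [ 0.5745 -0.2452  0.052 ]
[455 312] [ 0.6149 -0.3695  0.004 ] [ 0.6078 -0.3706  0.01  ] [ 0.5583 -0.3784  0.052 ]
[464 328] [ 0.5818 -0.3964  0.004 ] [ 0.5751 -0.3972  0.01  ] [ 0.5278 -0.4033  0.052 ]
[432 370] [ 0.453  -0.3818  0.004 ] [ 0.4475 -0.3828  0.01  ] [ 0.4086 -0.3898  0.052 ]
[353 324] [ 0.4732 -0.2233  0.004 ] [ 0.4675 -0.2258  0.01  ] [ 0.4273 -0.2432  0.052 ]
D 3469.5
[175 235] [ 0.4643 -0.1965  0.004 ] [ 0.4695 -0.1973  0.01  ] [ 0.5059 -0.2024  0.052 ]
[181 251] [ 0.5181 -0.1985  0.004 ] [ 0.523  -0.1992  0.01  ] [ 0.5572 -0.2042  0.052 ]
[174 284] [ 0.6026 -0.2419  0.004 ] [ 0.607  -0.2424  0.01  ] [ 0.6377 -0.2456  0.052 ]
[136 299] [ 0.6061 -0.33    0.004 ] [ 0.6105 -0.3299  0.01  ] [ 0.641  -0.3295  0.052 ]
[ 90 299] [ 0.5636 -0.4217  0.004 ] [ 0.5682 -0.4211  0.01  ] [ 0.6005 -0.4169  0.052 ]
[ 97 256] [ 0.4498 -0.3825  0.004 ] [ 0.4551 -0.3821  0.01  ] [ 0.4922 -0.3795  0.052 ]
[111 246] [ 0.4335 -0.3458  0.004 ] [ 0.4389 -0.3456  0.01  ] [ 0.4766 -0.3445  0.052 ]
(array([ 0.451 , -0.3116,  0.0402]), np.float64(0.0703564954212071)) (array([ 0.4767, -0.2244,  0.0072]), np.float64(0.001696604179505831)) (array([ 0.4531, -0.3806,  0.0121]), np.float64(0.0006646692574071893))
rail end +y (array([ 0.569 , -0.2465,  0.0508]), np.float64(0.001298105517831367))
```

>>> step_hand(motion=[[0,[0,0,0],0.142],[0,[0,0,0],0.142],[0,[0,0,0],0.142],[0,[-0.007,-0.024,0],0],[0,[-0.0132,-0.0479,0],0],[0,[-0.0132,-0.0479,0],0],[0,[-0.0132,-0.0479,0.01],0],[0,[-0.0132,-0.0479,0.02],0],[0,[-0.0132,-0.0479,0.03],0],[0,[-0.006,-0.024,0.04],0],[0,[0,0,0.04],0],[0,[0,0,0],0]])

```text
t: 7.42
tcp_pos: [0.496, -0.3052, 0.1578]
ee_rot: [0.059, 0.998, 0.004, -0.004]
ft_force: [-1.0, -0.7, -1.6]
width: 0.0128
grasp_force: 58.8
```

Run:
```python
from h import *
np.set_printoptions(precision=4,suppress=True)
o=manip.observe();M=R.from_quat(o['ee_rot']).as_matrix();print(np.degrees(np.arctan2(M[1,1],M[0,1])))
print(M.T@(np.array([.500,-.308,.100])-o['tcp_pos']))
S=shot('scene');D=shot('side')
f=np.hstack([S['frame'][200:420,260:560],D['frame'][140:360,20:320]])
cv2.imwrite('pics/c4.png',cv2.resize(f,(800,293),interpolation=cv2.INTER_CUBIC)[:,:,::-1])
```

```text
83.20696941290366
[-0.0049 -0.0027  0.0577]
```

View pics/c4.png

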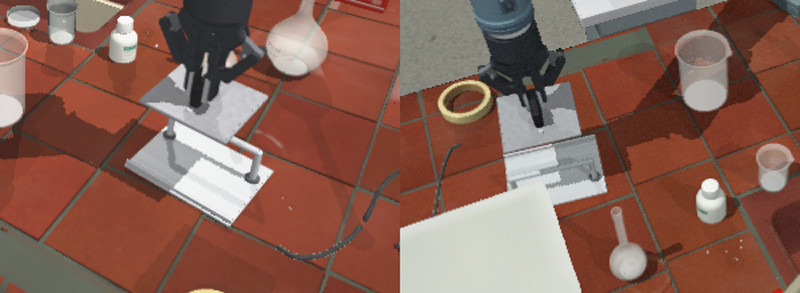

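Cover held level above the rest, parallel to the rail (rail ends at (170,125) and (258,150) in the crop). Descend onto the rail.

>>> step_hand(motion=[[0,[-0.005,-0.003,0.02],0],[0,[0,0,0.02],0],[0,[0,0,0.018],0],[0,[0,0,0.006],0],[0,[0,0,0.006],0],[0,[0,0,0.006],0],[0,[0,0,0.004],0],[0,[0,0,0],0]])

```text
t: 8.52
tcp_pos: [0.504, -0.3114, 0.0836]
ee_rot: [0.059, 0.998, -0.0, 0.0]
ft_force: [-0.4, -0.6, -1.9]
width: 0.0128
grasp_force: 58.9
```

>>> step_hand(motion=[[0,[0,0,0.004],0],[0,[0,0,0.004],0],[0,[0,0,0],0]])

```text
t: 8.9
tcp_pos: [0.5034, -0.3119, 0.0772]
ee_rot: [0.059, 0.998, -0.001, -0.0]
ft_force: [-8.5, 2.0, 11.1]
width: 0.0128
grasp_force: 62.4
```

>>> step_hand(motion=[[0,[0.001,0.001,0.003],0],[0,[0.001,0.001,0.003],0],[0,[0.001,0.001,0.003],0],[0,[0,0,0],0]])

```text
t: 9.4
tcp_pos: [0.5014, -0.3108, 0.0689]
ee_rot: [0.059, 0.998, -0.003, 0.001]
ft_force: [-8.5, -3.6, 11.0]
width: 0.0128
grasp_force: 64.4
```

>>> step_hand(motion=[[0,[0,0,0.003],0],[0,[0,0,0.003],0],[0,[0,0,0.003],0],[0,[0,0,0],0]])

```text
t: 9.9
tcp_pos: [0.5001, -0.3104, 0.0592]
ee_rot: [0.059, 0.998, -0.002, -0.001]
ft_force: [-11.5, -4.5, 10.9]
width: 0.0132
grasp_force: 68.7
```

Run:
```python
from h import *
S=shot('scene');D=shot('side')
f=np.hstack([S['frame'][200:420,260:560],D['frame'][140:360,20:320]])
cv2.imwrite('pics/c5.png',cv2.resize(f,(800,293),interpolation=cv2.INTER_CUBIC)[:,:,::-1])
```

```text
(no output)
```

View pics/c5.png

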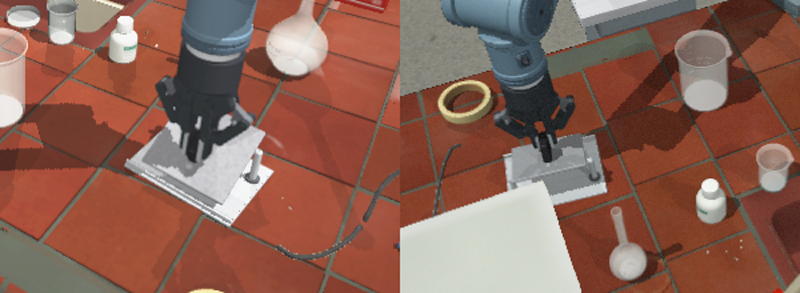

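The cover pivots as planned, its foot nearing the tray inside the lip. Continue to contact.

>>> step_hand(motion=[[0,[0,0,0.003],0],[0,[0,0,0.003],0],[0,[0,0,0],0]])

```text
t: 10.38
tcp_pos: [0.4999, -0.3104, 0.0532]
ee_rot: [0.059, 0.998, -0.002, -0.001]
ft_force: [-13.2, -4.8, 11.8]
width: 0.0129
grasp_force: 72.5
```

>>> step_hand(motion=[[0,[0,0,0.002],0],[0,[0,0,0.001],0],[0,[0,0,0],0]])

```text
t: 10.75
tcp_pos: [0.4999, -0.3104, 0.0505]
ee_rot: [0.059, 0.998, -0.002, -0.001]
ft_force: [-13.8, -2.5, 12.5]
width: 0.0131
grasp_force: 74.7
```

>>> step_hand(motion=[[0,[0,0,0.002],0],[0,[0,0,0.001],0],[0,[0,0,0],0]])

```text
t: 11.12
tcp_pos: [0.5002, -0.3105, 0.0478]
ee_rot: [0.059, 0.998, -0.002, -0.0]
ft_force: [-14.4, -3.0, 14.9]
width: 0.013
grasp_force: 77.0
```

>>> step_hand(motion=[[0,[0,0,0.002],0],[0,[0,0,0],0]])

```text
t: 11.38
tcp_pos: [0.5002, -0.3105, 0.0475]
ee_rot: [0.059, 0.998, -0.002, -0.001]
ft_force: [-20.1, 0.1, 29.5]
width: 0.0129
grasp_force: 79.3
```

>>> step_hand(motion=[[0,[0,0,-0.002],0],[0.03,[0,0,0],0],[0.05,[0,0,0],0],[0.05,[0,0,0],0],[0.05,[0,0,0],0],[0.05,[0,0,-0.02],0],[0.05,[0,0,-0.04],0],[0.05,[0,0,-0.05],0],[0.085,[0,0,-0.05],0],[0.085,[0,0,-0.05],0],[0.085,[0,0,-0.05],0],[0.085,[0,0,0],0]])

```text
t: 12.88
tcp_pos: [0.5029, -0.3093, 0.3126]
ee_rot: [0.059, 0.998, -0.004, 0.004]
ft_force: [0.2, -0.3, -0.1]
width: 0.0853
grasp_force: 0.0
```

Run:
```python
from h import *
S=shot('scene');D=shot('side');W=shot('wrist')
f=np.hstack([S['frame'][200:420,260:560],D['frame'][140:360,20:320]])
f=np.vstack([cv2.resize(f,(800,293),interpolation=cv2.INTER_CUBIC),np.pad(cv2.resize(W['frame'],(400,300)),((0,0),(0,400),(0,0)))])
cv2.imwrite('pics/c6.png',f[:,:,::-1])
```

```text
(no output)
```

View pics/c6.png

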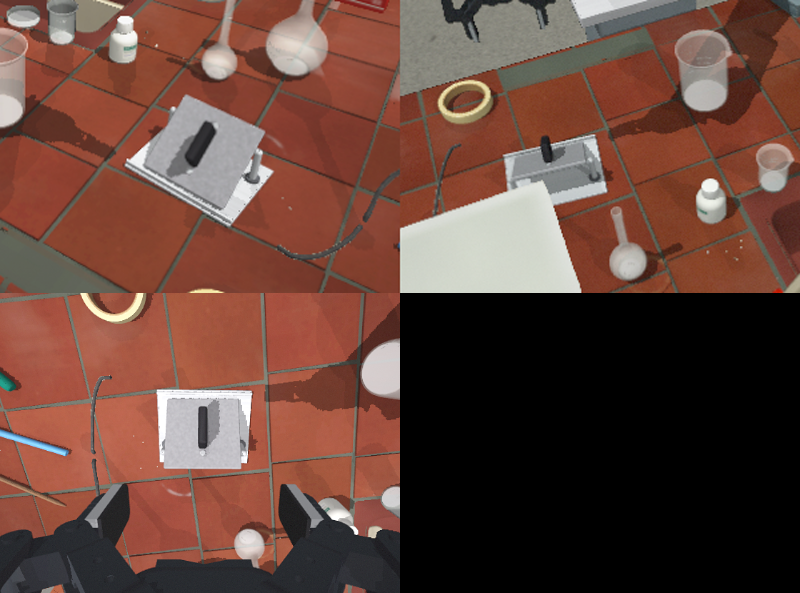

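Scene, side and wrist views all show the cover leaning on the rail, foot inside the lip, handle up. Now view the beaker (pale disc) from the wrist, then the hanger.

>>> step_hand(motion=[[0.085,[0.017,0.0424,-0.007],0],[0.085,[0.017,0.0424,-0.007],0],[0.085,[0.017,0.0424,-0.007],0],[0.085,[0.017,0.0424,-0.007],0],[0.085,[0.017,0.0424,-0.007],0],[0.085,[0.017,0.0424,-0.007],0],[0.085,[0.017,0.0424,-0.007],0],[0.085,[0,0,0],0],[0.085,[0,0,0],0]])

```text
t: 14.15
tcp_pos: [0.4175, 0.0008, 0.3532]
ee_rot: [0.059, 0.998, -0.0, -0.001]
ft_force: [0.1, -0.0, -0.6]
width: 0.0851
grasp_force: 0.0
```

Run:
```python
from h import *
np.set_printoptions(precision=4,suppress=True)
W=shot('wrist','w7');S=shot('scene','s7');D=shot('side','d7')
for n,c in(('W',W),('S',S),('D',D)):
    g=proj(c,[.466,-.008,.0]).astype(int);h=c['hsv'];r=45
    print(n,g,h[g[1],g[0]],h[g[1]-3:g[1]+4:3,g[0]-10:g[0]+11:5,1].tolist())
    x0,y0=max(g[0]-130,0),max(g[1]-130,0)
    for th in(90,110,130):
        m=(h[...,1]<th).astype(np.uint8);m=cv2.morphologyEx(m,cv2.MORPH_OPEN,np.ones((3,3)))
        for q in blobs(c,m,(x0,y0,g[0]+130,min(g[1]+130,420)),250)[:4]:
            (u,v),ax,an=cv2.fitEllipse(q);print(th,cv2.contourArea(q),(round(u,1),round(v,1)),np.round(ax,1),onz(c,(u,v),.006))
```

```text
W [283 198] [  0  19 210] [[22, 23, 22, 22, 23], [21, 21, 19, 22, 23], [21, 21, 21, 21, 22]]
90 9464.0 (282.1, 159.5) [174.4 251. ] [ 0.4109 -0.0031  0.006 ]
90 1536.0 (166.1, 298.2) [29.7 70. ] [ 0.5977 -0.2015  0.006 ]
90 1214.5 (399.3, 301.2) [32.5 67.5] [0.6442 0.1467 0.006 ]
110 10129.0 (280.3, 179.7) [186.6 277.3] [ 0.4381 -0.009   0.006 ]
110 1554.5 (166.1, 297.7) [29.5 71.9] [ 0.597  -0.2014  0.006 ]
110 1222.0 (399.3, 301.1) [32.5 67.9] [0.644  0.1468 0.006 ]
130 11493.5 (283.6, 176.6) [213.7 267.2] [ 0.4344 -0.004   0.006 ]
130 1693.5 (164.9, 286.5) [ 28.6 123.6] [ 0.5784 -0.1994  0.006 ]
130 1242.5 (399.0, 301.2) [33.4 67.7] [0.6441 0.1463 0.006 ]
S [259 285] [ 12  13 193] [[29, 18, 15, 14, 16], [8, 17, 13, 15, 16], [17, 12, 13, 15, 18]]
90 5136.5 (186.9, 181.5) [ 70.  122.5] [0.7138 0.4432 0.006 ]
90 4331.0 (254.4, 382.6) [ 44.9 165.5] [ 0.2605 -0.1534  0.006 ]
90 2881.0 (256.3, 257.0) [47.7 81.5] [0.5353 0.0527 0.006 ]
90 1556.5 (315.
[... 681 characters left out ...]
53 0.006 ]
90 3704.0 (140.5, 286.5) [ 57.1 106.8] [ 0.5791 -0.3123  0.006 ]
90 2051.5 (247.2, 191.2) [41.3 66.5] [0.4008 0.0204 0.006 ]
90 748.5 (299.9, 264.8) [26.  38.1] [0.6746 0.04   0.006 ]
110 19358.0 (207.9, 127.8) [105.6 309.7] [0.11   0.0151 0.006 ]
110 3734.0 (140.7, 285.9) [ 57.4 108.2] [ 0.5777 -0.3116  0.006 ]
110 2081.5 (247.4, 191.0) [42.  66.5] [0.4004 0.0209 0.006 ]
110 1016.0 (297.3, 292.3) [42.  83.6] [0.7405 0.0012 0.006 ]
130 19459.5 (206.6, 127.8) [104.8 313.2] [0.1086 0.0116 0.006 ]
130 3754.0 (140.7, 285.7) [ 57.3 108.5] [ 0.5773 -0.3114  0.006 ]
130 2146.0 (248.0, 190.7) [44.4 66.3] [0.3997 0.0229 0.006 ]
130 1898.5 (335.6, 298.9) [ 94.8 142.4] [0.7916 0.0705 0.006 ]
```

Run:
```python
from h import *
np.set_printoptions(precision=4,suppress=True)
W=shot('wrist');S=shot('scene');D=shot('side')
for n,c in(('W',W),('S',S),('D',D)):
    g=proj(c,[.466,-.008,.006]).astype(int);h=c['hsv'];r=90 if n=='W' else 32
    for th in(30,40,50):
        m=(h[...,1]<th).astype(np.uint8)
        for q in blobs(c,m,(g[0]-r,g[1]-r,g[0]+r,g[1]+r),250)[:1]:
            H=cv2.convexHull(q);(u,v),ax,an=cv2.fitEllipse(H);print(n,th,cv2.contourArea(q),cv2.boundingRect(q),(round(u,1),round(v,1)),np.round(ax,1),onz(c,(u,v),.006))
    # predicted floor disc for (.466,-.008)
    P=np.array([proj(c,[.466+.039*np.cos(t),-.008+.039*np.sin(t),.006]) for t in np.linspace(0,6.28,40)]);print(n,'pred',P.min(0),P.max(0)-P.min(0))
    P=np.array([proj(c,[.466+.0485*np.cos(t),-.008+.0485*np.sin(t),.128]) for t in np.linspace(0,6.28,40)]);print(n,'pred rim',P.min(0),P.max(0))
crop=lambda c,r:(lambda g:cv2.resize(c['frame'][max(g[1]-r,0):g[1]+r,g[0]-r:g[0]+r],(400,400)))(proj(c,[.466,-.008,.07]).astype(int))
cv2.imwrite('pics/c8.png',np.hstack([crop(W,130),crop(S,60)])[:,:,::-1])
```

```text
W 30 2998.5 (193, 108, 139, 180) (261.7, 197.4) [134.  183.6] [ 0.4602 -0.0386  0.006 ]
W 40 3855.0 (193, 108, 180, 180) (295.3, 196.8) [193.1 225.4] [0.4649 0.008  0.006 ]
W 50 7686.0 (193, 108, 180, 180) (295.3, 196.8) [193.1 225.4] [0.4649 0.008  0.006 ]
W pred [256.0262 171.113 ] [55.8915 54.2817]
W pred rim [237.8969 181.8028] [329.2041 268.5317]
S 30 896.0 (236, 261, 41, 35) (253.5, 278.4) [31.1 45.8] [0.4715 0.0115 0.006 ]
S 40 953.5 (236, 261, 41, 35) (253.3, 278.5) [31.8 46.7] [0.4711 0.0117 0.006 ]
S 50 1626.0 (227, 251, 51, 45) (254.1, 267.7) [50.7 57.6] [0.5015 0.0328 0.006 ]
S pred [240.5626 271.5267] [37.3425 24.0618]
S pred rim [232.7682 221.4577] [282.3899 249.0892]
D 30 741.5 (233, 188, 33, 35) (248.0, 203.0) [35.7 41. ] [0.4412 0.0059 0.006 ]
D 40 1025.0 (229, 183, 39, 41) (246.6, 198.6) [42.5 49.9] [0.4249 0.0086 0.006 ]
D 50 1077.0 (220, 179, 48, 45) (244.8, 199.8) [46.9 58. ] [0.4272 0.0028 0.006 ]
D pred [231.2866 200.0533] [30.7598 22.6434]
D pred rim [223.8422 162.5095] [264.8259 190.9285]
```

View pics/c8.png

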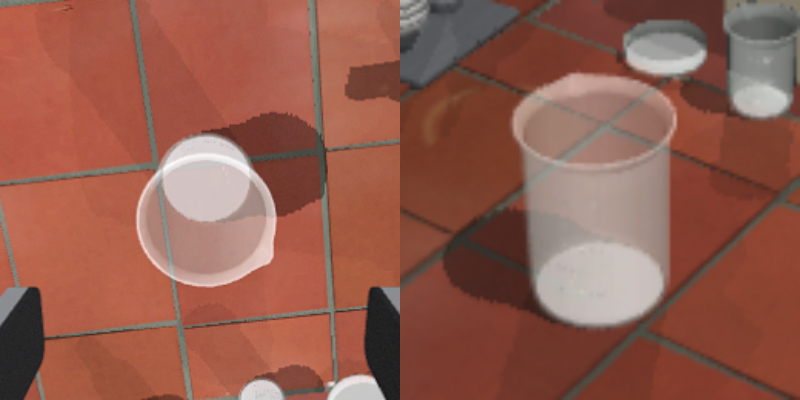

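Wrist crop: rim circle centre (206,219), 137–275 wide; pale floor disc centre (205,178). Scene crop: floor disc centre (600-400,284), rim centre (594-400,121).

Run:
```python
from h import *
np.set_printoptions(precision=4,suppress=True)
W=shot('wrist');S=shot('scene')
def px(c,r,u,v):
    g=proj(c,[.466,-.008,.07]).astype(int);s=400/(2*r);return np.array([g[0]-r+(u+.5)/s-.5,max(g[1]-r,0)+(v+.5)/s-.5])
wr,wf=px(W,130,206,219),px(W,130,205,178);sr,sf=px(S,60,194,121),px(S,60,200,284)
print(onz(W,wr,.128),onz(S,sr,.128),tri((W,wr),(S,sr)))
for z in(.0,.006):print(onz(W,wf,z),onz(S,sf,z),tri((W,wf),(S,sf)))
print('rim dia',np.linalg.norm(onz(W,px(W,130,137,219),.128)-onz(W,px(W,130,275,219),.128)))
# brush in the scene/side: wooden handle mask
D=shot('side')
for n,c,b in(('S',S,(170,120,215,165)),('D',D,(375,130,415,175))):
    h=c['hsv'];m=((h[...,0]>10)&(h[...,0]<25)&(h[...,1]>100)&(h[...,2]>110)).astype(np.uint8)
    for q in blobs(c,m,b,20)[:2]: print(n,cv2.boundingRect(q),cv2.minAreaRect(q))
    m=(h[...,2]<60)
    for q in blobs(c,m,b,20)[:2]: print(n,'blk',cv2.boundingRect(q),q[:,0].mean(0))
```

```text
[ 0.4629 -0.0041  0.128 ] [ 0.466  -0.0036  0.128 ] (array([ 0.4632, -0.0047,  0.1295]), np.float64(0.0009655583857552136))
[ 0.465  -0.0047  0.    ] [ 0.4706 -0.0001  0.    ] (array([ 0.4637, -0.0049,  0.0067]), np.float64(0.0005115818001065444))
[ 0.4635 -0.0046  0.006 ] [ 0.4649 -0.0046  0.006 ] (array([ 0.4637, -0.0049,  0.0067]), np.float64(0.0005115818001065444))
rim dia 0.09511828078026613
S (183, 130, 10, 25) ((187.49391174316406, 141.94512939453125), (24.51580047607422, 6.957186698913574), 83.6598129272461)
S blk (182, 152, 14, 6) [188.6452 155.129 ]
D (386, 140, 12, 24) ((392.16217041015625, 151.52703857421875), (9.370742797851562, 23.67345428466797), 9.462321281433105)
D blk (383, 158, 15, 10) [390.0233 163.2558]
```

>>> step_hand(motion=[[0.085,[-0.0114,0.04,-0.004],0],[0.085,[-0.0114,0.04,-0.004],0],[0.085,[-0.0114,0.04,-0.004],0],[0.085,[-0.0114,0.04,-0.004],0],[0.085,[-0.0114,0.04,-0.004],0],[0.085,[-0.0114,0.04,-0.004],0],[0.085,[-0.0114,0.04,-0.004],0],[0.085,[0,0,0],0],[0.085,[0,0,0],0]])

```text
t: 15.72
tcp_pos: [0.5298, 0.2692, 0.3818]
ee_rot: [0.059, 0.998, -0.0, -0.0]
ft_force: [-0.9, 0.2, 0.1]
width: 0.0854
grasp_force: 0.0
```

Run:
```python
from h import *
np.set_printoptions(precision=4,suppress=True)
W=shot('wrist','w9');S=shot('scene');D=shot('side')
r=tri((S,(187.9,130.2)),(D,(394,140.5)));print('top',r);print('collar',tri((S,(188.6,155.1)),(D,(390,163.3))))
print(proj(W,[.602,.297,.23]),proj(W,[.602,.297,.17]),proj(W,[.602,.297,.025]))
h=W['hsv'];m=((h[...,0]>10)&(h[...,0]<25)&(h[...,1]>100)&(h[...,2]>110)).astype(np.uint8)
for q in blobs(W,m,(150,80,430,420),100)[:3]: print(cv2.contourArea(q),cv2.boundingRect(q),cv2.minAreaRect(q))
m=((h[...,1]<70)&(h[...,2]>70)).astype(np.uint8)
for q in blobs(W,m,(100,60,560,420),300)[:5]: print('gray',cv2.contourArea(q),cv2.boundingRect(q),cv2.approxPolyDP(cv2.convexHull(q),5,True)[:,0].tolist())
cv2.imwrite('pics/w9.png',np.hstack([cv2.resize(W['frame'],(560,420))[:, :],cv2.resize(S['frame'][110:230,150:230],(240,360))[:360] if 0 else np.zeros((420,1,3),np.uint8)])[:,:,::-1])
```

```text
top (array([0.6033, 0.3   , 0.2325]), np.float64(0.0014645572149741223))
collar (array([0.6026, 0.3038, 0.1656]), np.float64(0.0014964722201087914))
[327.1006 274.5511] [320.5559 248.5971] [310.9229 210.3295]
128.0 (232, 161, 27, 49) ((248.09458923339844, 182.5675506591797), (52.392616271972656, 13.91554069519043), 66.50143432617188)
gray 72166.5 (100, 60, 460, 335) [[559, 60], [559, 335], [381, 394], [299, 376], [100, 236], [100, 112], [146, 60]]
gray 3251.5 (174, 342, 109, 51) [[282, 378], [188, 392], [174, 373], [199, 349], [269, 342], [278, 346]]
gray 1551.0 (100, 267, 71, 62) [[170, 267], [137, 328], [107, 314], [100, 279]]
gray 872.5 (400, 268, 54, 61) [[400, 268], [413, 268], [453, 316], [442, 328], [434, 328]]
gray 371.0 (218, 321, 24, 21) [[234, 321], [241, 335], [226, 341], [219, 326]]
```

View pics/w9.png

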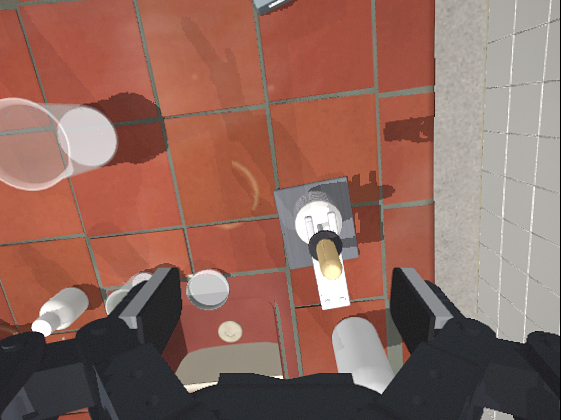

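Wrist: handle top at (331,271), collar (325,247), fork tips about (308,216),(336,212) and back end (323,308),(349,305); plate's near corners (275,190),(346,178), far ones about (289,270),(358,258). The fork opens towards the robot.

Run:
```python
from h import *
np.set_printoptions(precision=4,suppress=True)
W=shot('wrist');S=shot('scene');D=shot('side')
h=W['hsv'];f=W['frame'].astype(int)
# wood: R-B large, bright, not tile (G high)
m=((f[...,0]-f[...,2]>40)&(f[...,1]>110)).astype(np.uint8)
for q in blobs(W,m,(300,225,360,290),60)[:2]: print('wood',cv2.contourArea(q),cv2.boundingRect(q),cv2.minAreaRect(q))
m=(h[...,2]<55).astype(np.uint8)
for q in blobs(W,m,(295,220,360,275),60)[:2]: print('collar',cv2.contourArea(q),cv2.boundingRect(q),cv2.minEnclosingCircle(q))
m=((h[...,1]<40)&(h[...,2]>190)).astype(np.uint8)
for q in blobs(W,m,(295,255,365,315),60)[:2]: print('forkback',cv2.contourArea(q),cv2.minAreaRect(q),cv2.approxPolyDP(cv2.convexHull(q),3,True)[:,0].tolist())
m=((h[...,1]<110)&(h[...,2]<185)&(h[...,2]>60)).astype(np.uint8)
for q in blobs(W,m,(255,160,375,290),1000)[:1]: 
    a=cv2.approxPolyDP(cv2.convexHull(q),6,True)[:,0];print('plate',cv2.contourArea(q),a.tolist(),[onz(W,p,.008)[:2].round(4).tolist() for p in a])
print('top',onz(W,(331,271),.230),tri((W,(331,271)),(S,(188,132)),(D,(393.5,142))))
print('collar',onz(W,(325,247),.170),tri((W,(325,247)),(S,(188.6,155.1)),(D,(390,163.3))))
for p in((308,216),(336,212),(323,308),(349,305)):print('fork',onz(W,p,.165))
for p in((275,190),(346,178),(289,270),(358,258)):print('plate',onz(W,p,.008))
```

```text
wood 696.5 (317, 239, 26, 40) ((328.70001220703125, 258.60003662109375), (40.79337692260742, 21.187259674072266), 71.56504821777344)
collar 78.5 (330, 235, 13, 19) ((336.03424072265625, 244.13699340820312), 9.346161842346191)
forkback 948.5 ((331.29730224609375, 280.78375244140625), (52.93647384643555, 29.263019561767578), 80.53767395019531) [[341, 255], [349, 304], [323, 308], [313, 257]]
plate 6170.5 [[272, 160], [346, 176], [374, 200], [358, 256], [292, 289], [255, 273], [255, 216]] [[0.5266, 0.2494], [0.5624, 0.3526], [0.603, 0.3909], [0.6892, 0.3619], [0.7333, 0.2544], [0.6988, 0.2001], [0.6065, 0.2134]]
top [0.5996 0.3001 0.23  ] (array([0.6021, 0.3001, 0.2275]), np.float64(0.0017099526460796796))
collar [0.6014 0.3012 0.17  ] (array([0.6027, 0.3027, 0.1661]), np.float64(0.002075698669263795))
fork [0.5673 0.2872 0.165 ]
fork [0.5665 0.3162 0.165 ]
fork [0.6755 0.2928 0.165 ]
fork [0.6751 0.3217 0.165 ]
plate [0.5706 0.2481 0.008 ]
plate [0.5653 0.3524 0.008 ]
plate [0.7001 0.2535 0.008 ]
plate [0.6926 0.3617 0.008 ]
```

>>> step_hand(motion=[[0.085,[0,0,0],-0.0865],[0.085,[0,0,0],-0.0865],[0.085,[0,0,0],0],[0.085,[0,0,0],0]])

```text
t: 16.52
tcp_pos: [0.5299, 0.2694, 0.3824]
ee_rot: [-0.027, 1.0, 0.0, 0.0]
ft_force: [0.9, 0.2, -0.6]
width: 0.0847
grasp_force: 0.0
```

Run:
```python
from h import *
np.set_printoptions(precision=4,suppress=True)
S=shot('scene');D=shot('side')
print('bottle base',onz(S,(237,177),0),onz(D,(453,278),0),'cap',tri((S,(235,112)),(D,(471,215))))
o=manip.observe();M=R.from_quat(o['ee_rot']).as_matrix();print(np.degrees(np.arctan2(M[1,1],M[0,1])))
print(M.T@(np.array([.6015,.301,.197])-o['tcp_pos']))
```

```text
bottle base [0.8282 0.3494 0.    ] [0.8495 0.3437 0.    ] cap (array([0.8322, 0.3446, 0.1995]), np.float64(0.0020818102347340403))
93.09414483827163
[-0.0731  0.0276  0.1854]
```

>>> step_hand(motion=[[0.085,[-0.0365,0.0138,0.01],0],[0.085,[-0.0366,0.0138,0.02],0],[0.085,[0,0,0.035],0],[0.085,[0,0,0.04],0],[0.085,[0,0,0.04],0],[0.085,[0,0,0.03],0],[0.085,[0,0,0.01],0],[0.085,[0,0,0],0],[0.085,[0,0,0],0]])

```text
t: 17.75
tcp_pos: [0.6025, 0.3015, 0.1994]
ee_rot: [-0.028, 1.0, 0.0, 0.002]
ft_force: [0.4, -0.1, -0.8]
width: 0.0849
grasp_force: 0.0
```

>>> step_hand(motion=[[0,[0,0,0],0],[0,[0,0,0],0],[0,[0,0,0],0],[0,[0,0,0],0],[0,[0,0,0],0],[0,[0,0,0],0]])

```text
t: 18.5
tcp_pos: [0.6015, 0.3014, 0.1976]
ee_rot: [-0.028, 1.0, 0.0, 0.0]
ft_force: [0.1, 1.2, 2.8]
width: 0.0183
grasp_force: 58.7
```

>>> step_hand(motion=[[0,[0,0,-0.005],0],[0,[0,0,-0.005],0],[0,[0,0,0],0],[0,[0.015,0,0],0],[0,[0.03,0,0],0],[0,[0.04,0,0],0],[0,[0.02,0,-0.02],0],[0,[0,0,-0.04],0],[0,[0,0,-0.04],0],[0,[0,0,-0.04],0],[0,[0,0,0],0]])

```text
t: 19.88
tcp_pos: [0.4981, 0.296, 0.3516]
ee_rot: [-0.028, 1.0, 0.001, 0.004]
ft_force: [0.4, -0.1, -1.1]
width: 0.0188
grasp_force: 58.7
```

Run:
```python
from h import *
np.set_printoptions(precision=4,suppress=True)
o=manip.observe();M=R.from_quat(o['ee_rot']).as_matrix()
print(M.T@(np.array([.4635,-.0047,.345])-o['tcp_pos']))
```

```text
[ 0.0512 -0.2983  0.0056]
```

>>> step_hand(motion=[[0,[0.003,-0.02,0],0],[0,[0.008,-0.043,0],0],[0,[0.008,-0.045,0],0],[0,[0.008,-0.045,0],0],[0,[0.008,-0.045,0],0],[0,[0.008,-0.045,0],0],[0,[0.008,-0.035,0],0],[0,[0,-0.02,0],0],[0,[0,0,0],0],[0,[0,0,0],0],[0,[0,0,0],0]])

```text
t: 21.25
tcp_pos: [0.4618, -0.0043, 0.3468]
ee_rot: [-0.028, 1.0, 0.0, -0.0]
ft_force: [0.2, 0.6, -1.1]
width: 0.0186
grasp_force: 58.8
```

Run:
```python
from h import *
np.set_printoptions(precision=4,suppress=True)
o=manip.observe();M=R.from_quat(o['ee_rot']).as_matrix();t=o['tcp_pos']
print(M.T@(np.array([.4635,-.0047,.345])-t))
S=shot('scene');D=shot('side')
tipz=t[2]-.1726
for n,c in(('S',S),('D',D)):
    h=c['hsv'];a=proj(c,[t[0],t[1],tipz]);b=proj(c,[t[0],t[1],tipz+.075]);g=((a+b)/2).astype(int)
    print(n,'pred tip/top of head',a,b)
    m=((h[...,1]<60)&(h[...,2]>140)).astype(np.uint8)
    for q in blobs(c,m,(g[0]-35,g[1]-45,g[0]+35,g[1]+28),150)[:2]: print(cv2.contourArea(q),cv2.boundingRect(q),q[:,0].mean(0))
    P=np.array([proj(c,[t[0]+.03*np.cos(k),t[1]+.03*np.sin(k),tipz+z]) for k in np.linspace(0,6.28,30) for z in(0,.075)]);print('pred box',P.min(0),np.ptp(P,0))
```

```text
[-0.0017 -0.0005  0.0018]
S pred tip/top of head [254.0665 214.8759] [252.7374 179.774 ]
1028.5 (226, 152, 43, 44) [248.3648 176.9142]
181.0 (266, 208, 22, 13) [277.08 214.2 ]
pred box [236.2892 172.4417] [33.4818 50.8697]
D pred tip/top of head [244.1969 160.2831] [242.54   134.9276]
1329.0 (208, 102, 59, 73) [241.383 145.828]
pred box [228.925  126.3637] [28.2057 42.8165]
```

Run:
```python
from h import *
o=manip.observe();t=o['tcp_pos'];tipz=t[2]-.1726
for c in(shot('scene'),shot('side')):
    h=c['hsv'];m=(h[...,1]<75)&(h[...,2]>90)
    for z in(.01,.025,.04,.055,.07,.1,.12):
        a=proj(c,[t[0],t[1],tipz+z]);u,v=a.round().astype(int);L=u
        while L>0 and m[v,L-1]:L-=1
        Rr=u
        while Rr<559 and m[v,Rr+1]:Rr+=1
        print(z,a.round(1),L,Rr,(L+Rr)/2,h[v,u-22:u+23:4,1].tolist())
```

```text
0.01 [253.9 210.2] 242 287 264.5 [162, 166, 9, 10, 12, 12, 12, 11, 12, 5, 5, 2]
0.025 [253.7 203.4] 244 262 253.0 [21, 33, 9, 7, 5, 9, 3, 9, 4, 11, 135, 135]
0.04 [253.4 196.4] 239 269 254.0 [165, 167, 5, 8, 14, 11, 10, 13, 12, 11, 138, 134]
0.055 [253.2 189.3] 240 269 254.5 [165, 161, 14, 12, 7, 4, 3, 5, 6, 10, 127, 136]
0.07 [252.9 182.1] 237 269 253.0 [166, 168, 10, 1, 1, 4, 1, 1, 1, 4, 120, 140]
0.1 [252.3 167.2] 225 253 239.0 [3, 3, 4, 6, 3, 2, 81, 169, 167, 161, 163, 165]
0.12 [251.9 157. ] 225 253 239.0 [5, 6, 7, 8, 4, 4, 144, 171, 167, 165, 169, 169]
0.01 [244. 157.] 232 260 246.0 [143, 144, 133, 5, 10, 4, 8, 8, 9, 23, 174, 164]
0.025 [243.7 152.1] 231 257 244.0 [23, 140, 154, 7, 5, 10, 6, 10, 6, 120, 173, 176]
0.04 [243.4 147. ] 151 257 204.0 [29, 28, 23, 4, 18, 9, 5, 16, 4, 25, 181, 185]
0.055 [243.  141.9] 0 258 129.0 [11, 27, 25, 8, 5, 4, 6, 8, 8, 17, 169, 192]
0.07 [242.7 136.6] 0 275 137.5 [4, 6, 4, 6, 7, 6, 5, 6, 8, 15, 18, 19]
0.1 [242.  125.9] 214 311 262.5 [2, 4, 4, 2, 3, 5, 8, 3, 3, 5, 19, 27]
0.12 [241.5 118.5] 224 316 270.0 [72, 79, 2, 3, 2, 3, 8, 3, 3, 21, 20, 22]
```

Head silhouette centred within 2 px of prediction in both views: the brush is upright. Descend into the beaker.

>>> step_hand(motion=[[0,[-0.0015,0,0.01],0],[0,[0,0,0.025],0],[0,[0,0,0.025],0],[0,[0,0,0.025],0],[0,[0,0,0.025],0],[0,[0,0,0.025],0],[0,[0,0,0.018],0],[0,[0,0,0],0],[0,[0,0,0],0]])

```text
t: 22.58
tcp_pos: [0.4639, -0.0049, 0.1947]
ee_rot: [-0.028, 1.0, -0.0, 0.0]
ft_force: [0.1, 0.3, 0.1]
width: 0.0185
grasp_force: 58.8
```

>>> step_hand(motion=[[0,[0,0,0.005],0],[0,[0,0,0.005],0],[0,[0,0,0],0],[0,[0,0,0],0]])

```text
t: 23.08
tcp_pos: [0.4637, -0.0049, 0.1844]
ee_rot: [-0.028, 1.0, -0.0, 0.0]
ft_force: [-0.0, -0.1, -0.5]
width: 0.0184
grasp_force: 58.8
```

>>> step_hand(motion=[[0,[0,0,0.002],0],[0,[0,0,0.002],0],[0,[0,0,0],0]])

```text
t: 23.45
tcp_pos: [0.4634, -0.0048, 0.18]
ee_rot: [-0.028, 1.0, 0.0, -0.0]
ft_force: [0.3, 0.5, -1.1]
width: 0.0186
grasp_force: 58.8
```

>>> step_hand(motion=[[0,[0,0,0.002],0],[0,[0,0,0],0]])

```text
t: 23.7
tcp_pos: [0.4638, -0.0049, 0.1785]
ee_rot: [-0.028, 1.0, -0.0, 0.0]
ft_force: [0.0, -0.0, 0.3]
width: 0.0181
grasp_force: 59.0
```

>>> step_hand(motion=[[0,[0,0,0.001],0],[0,[0,0,0.001],0],[0,[0,0,0],0]])

```text
t: 24.08
tcp_pos: [0.4649, -0.0051, 0.1785]
ee_rot: [-0.028, 1.0, -0.0, 0.001]
ft_force: [-2.4, 1.0, 12.7]
width: 0.0186
grasp_force: 60.4
```

>>> step_hand(motion=[[0,[0,0,0.001],0],[0,[0,0,0],0]])

```text
t: 24.32
tcp_pos: [0.4654, -0.0052, 0.1784]
ee_rot: [-0.028, 1.0, -0.001, 0.002]
ft_force: [-3.3, 0.6, 20.1]
width: 0.0185
grasp_force: 61.1
```

>>> step_hand(motion=[[0,[0,0,-0.01],0],[0,[0,0,-0.03],0],[0,[0,0,-0.03],0],[0,[0,0,-0.02],0],[0,[0,0,0],0],[0,[0,0,0],0]])

```text
t: 25.08
tcp_pos: [0.463, -0.0047, 0.2642]
ee_rot: [-0.028, 1.0, 0.0, -0.001]
ft_force: [0.7, 0.1, -1.4]
width: 0.0186
grasp_force: 58.9
```

>>> step_hand(motion=[[0,[0,0,0.02],0],[0,[0,0,0.03],0],[0,[0,0,0.025],0],[0,[0,0,0.008],0],[0,[0,0,0.003],0],[0,[0,0,0.003],0],[0,[0,0,0],0],[0,[0,0,0],0]])

```text
t: 26.08
tcp_pos: [0.4647, -0.005, 0.1785]
ee_rot: [-0.028, 1.0, -0.0, 0.001]
ft_force: [-2.8, 0.5, 7.8]
width: 0.0186
grasp_force: 60.0
```

>>> step_hand(motion=[[0,[0,0,-0.01],0],[0,[0,0,-0.03],0],[0,[0,0,-0.03],0],[0,[0,0,-0.02],0],[0,[0,0,0],0],[0,[0,0,0],0]])

```text
t: 26.82
tcp_pos: [0.4633, -0.0048, 0.2658]
ee_rot: [-0.028, 1.0, 0.0, -0.0]
ft_force: [-0.2, -0.7, -1.3]
width: 0.0188
grasp_force: 58.9
```

>>> step_hand(motion=[[0,[0,0,0.02],0],[0,[0,0,0.03],0],[0,[0,0,0.025],0],[0,[0,0,0.009],0],[0,[0,0,0.003],0],[0,[0,0,0.003],0],[0,[0,0,0],0],[0,[0,0,0],0]])

```text
t: 27.82
tcp_pos: [0.4647, -0.005, 0.1785]
ee_rot: [-0.028, 1.0, -0.0, 0.001]
ft_force: [-3.1, 0.1, 8.0]
width: 0.0186
grasp_force: 60.0
```

>>> step_hand(motion=[[0,[0,0,-0.01],0],[0,[0,0,-0.03],0],[0,[0,0,-0.035],0],[0,[0,0,-0.035],0],[0,[0,0,-0.035],0],[0,[0,0,-0.03],0],[0,[0,0,0],0],[0,[0,0,0],0]])

```text
t: 28.82
tcp_pos: [0.4633, -0.0048, 0.3507]
ee_rot: [-0.028, 1.0, 0.0, -0.0]
ft_force: [0.3, -0.1, -1.8]
width: 0.0185
grasp_force: 58.9
```

Run:
```python
from h import *
np.set_printoptions(precision=4,suppress=True)
o=manip.observe();M=R.from_quat(o['ee_rot']).as_matrix();t=o['tcp_pos']
print(M.T@(np.array([.5016,.296,t[2]])-t))
```

```text
[-0.0549  0.2982  0.    ]
```

>>> step_hand(motion=[[0,[-0.0049,0.028,0],0],[0,[-0.01,0.045,0],0],[0,[-0.01,0.045,0],0],[0,[-0.01,0.045,0],0],[0,[-0.01,0.045,0],0],[0,[-0.01,0.045,0],0],[0,[0,0.045,0],0],[0,[0,0,0],0],[0,[0,0,0],0]])

```text
t: 29.95
tcp_pos: [0.5015, 0.2952, 0.3498]
ee_rot: [-0.028, 1.0, -0.001, -0.001]
ft_force: [0.2, 0.2, -1.2]
width: 0.0185
grasp_force: 59.1
```

>>> step_hand(motion=[[0,[0,0,0.02],0],[0,[0,0,0.035],0],[0,[0,0,0.035],0],[0,[0,0,0.035],0],[0,[0,0,0.017],0],[0,[0,0,0],0],[0,[0,0,0],0],[0,[0,0,0],0]])

```text
t: 30.95
tcp_pos: [0.5029, 0.296, 0.211]
ee_rot: [-0.028, 1.0, 0.0, 0.001]
ft_force: [0.2, 0.5, -0.9]
width: 0.0183
grasp_force: 59.1
```

Run:
```python
from h import *
np.set_printoptions(precision=4,suppress=True)
o=manip.observe();M=R.from_quat(o['ee_rot']).as_matrix();t=o['tcp_pos']
print(M.T@(np.array([.6015,.3014,.2076])-t))
S=shot('scene');D=shot('side')
for n,c in(('S',S),('D',D)):
    h=c['hsv'];v0=proj(c,[t[0],t[1],t[2]-.1726+.145]);v1=proj(c,[t[0],t[1],t[2]-.1726]);m=(h[...,1]<75)&(h[...,2]>90)
    for z in(.015,.03,.045,.06):
        a=proj(c,[t[0],t[1],t[2]-.1726+z]);u,v=a.round().astype(int);L=r=u
        while m[v,L-1]:L-=1
        while m[v,r+1]:r+=1
        print(n,z,a.round(1),(L+r)/2,r-L)
```

```text
[-0.0987 -0.      0.0037]
S 0.015 [166.9 213.4] 188.0 56
S 0.03 [166.1 208. ] 178.5 51
S 0.045 [165.3 202.6] 165.0 26
S 0.06 [164.5 197. ] 164.5 27
D 0.015 [360.1 172.1] 360.5 23
D 0.03 [360.8 167.9] 361.5 23
D 0.045 [361.5 163.5] 362.0 24
D 0.06 [362.1 159.1] 366.5 31
```

>>> step_hand(motion=[[0,[-0.015,0,0.002],0],[0,[-0.02,0,0],0],[0,[-0.015,0,0],0],[0,[-0.01,0,0],0],[0,[0,0,0],0]])

```text
t: 31.68
tcp_pos: [0.5625, 0.2989, 0.207]
ee_rot: [-0.027, 1.0, -0.0, -0.0]
ft_force: [-0.7, 0.0, -0.9]
width: 0.0188
grasp_force: 59.0
```

>>> step_hand(motion=[[0,[-0.012,0,0],0],[0,[-0.012,0,0],0],[0,[-0.01,0,0],0],[0,[-0.005,0,0],0],[0,[0,0,0],0],[0,[0,0,0],0]])

```text
t: 32.42
tcp_pos: [0.6005, 0.3012, 0.2072]
ee_rot: [-0.028, 1.0, 0.0, -0.0]
ft_force: [-0.3, 0.3, -0.6]
width: 0.0189
grasp_force: 59.1
```

Seat position reached without contact; lower until the collar takes load.

>>> step_hand(motion=[[0,[-0.001,0,0.003],0],[0,[0,0,0.003],0],[0,[0,0,0.003],0],[0,[0,0,0],0],[0,[0,0,0],0]])

```text
t: 33.05
tcp_pos: [0.6018, 0.3012, 0.1983]
ee_rot: [-0.028, 1.0, -0.0, -0.0]
ft_force: [-0.2, 0.7, -0.7]
width: 0.0187
grasp_force: 59.1
```

>>> step_hand(motion=[[0,[0,0,0.001],0],[0,[0,0,0],0]])

```text
t: 33.3
tcp_pos: [0.602, 0.3013, 0.1976]
ee_rot: [-0.028, 1.0, 0.0, 0.0]
ft_force: [-0.8, -0.7, 1.2]
width: 0.0184
grasp_force: 59.2
```

>>> step_hand(motion=[[0,[0,0,0.0005],0],[0.03,[0,0,0],0],[0.05,[0,0,0],0],[0.06,[0,0,0],0],[0.06,[0,0,0],0],[0.06,[0,0,-0.02],0],[0.06,[0,0,-0.04],0],[0.06,[0,0,-0.04],0],[0.06,[0,0,-0.04],0],[0.06,[0.04,0,-0.02],0],[0.06,[0.04,0,0],0],[0.06,[0,0,0],0]])

```text
t: 34.8
tcp_pos: [0.5202, 0.2972, 0.3594]
ee_rot: [-0.028, 1.0, 0.0, 0.001]
ft_force: [0.9, 0.6, 0.5]
width: 0.0602
grasp_force: 0.0
```

Run:
```python
from h import *
np.set_printoptions(precision=4,suppress=True)
S=shot('scene');D=shot('side');o=manip.observe();print(o['t'],o['tcp_pos'],o['ft_force'])
for n,c,b in(('S',S,(170,120,215,165)),('D',D,(375,130,415,175))):
    h=c['hsv'];m=((h[...,0]>10)&(h[...,0]<25)&(h[...,1]>100)&(h[...,2]>110)).astype(np.uint8)
    for q in blobs(c,m,b,20)[:1]: print(n,'wood',cv2.boundingRect(q),cv2.minAreaRect(q))
    for q in blobs(c,h[...,2]<60,b,20)[:1]: print(n,'collar',cv2.boundingRect(q))
# compare with the pictures taken before the brush was touched
for c,f in((S,'pics/s7.png'),(D,'pics/d7.png')):
    d=np.abs(c['frame'][:,:,::-1].astype(int)-cv2.imread(f)).max(2)>40
    for nm,p,r in(('cover',[.53,-.31,.04],35),('beaker',[.4635,-.0047,.064],35),('head',[.602,.301,.06],15)):
        u,v=proj(c,p).astype(int);print(nm,d[v-r:v+r,u-r:u+r].mean().round(3))
    # beaker silhouette
    h=c['hsv'];u,v=proj(c,[.4635,-.0047,.064]).astype(int);q=blobs(c,h[...,1]<90,(u-35,v-45,u+40,v+45),500)[0];print('bk',cv2.boundingRect(q))
    h=cv2.cvtColor(cv2.imread(f),cv2.COLOR_BGR2HSV);q=blobs(c,h[...,1]<90,(u-35,v-45,u+40,v+45),500)[0];print('bk before',cv2.boundingRect(q))
```

```text
34.9 [0.5223 0.297  0.3584] [0.1971 0.207  0.7596]
S wood (183, 130, 11, 25) ((187.86997985839844, 142.08999633789062), (24.465898513793945, 7.353911399841309), 81.8698959350586)
S collar (183, 152, 13, 6)
D wood (386, 140, 12, 24) ((392.1351623535156, 151.689208984375), (9.370742797851562, 23.67345428466797), 9.462321281433105)
D collar (383, 158, 15, 10)
cover 0.0
beaker 0.0
head 0.03
bk (221, 220, 61, 77)
bk before (221, 220, 61, 77)
cover 0.0
beaker 0.0
head 0.007
bk (211, 160, 75, 79)
bk before (211, 160, 75, 79)
```

Everything matches the starting state: brush hung where it was, beaker unmoved, cover still leaning.

>>> step_hand(motion=[[0.06,[0,0,0],0],[0.06,[0,0,0],0]], lines="1,1")

```text
t: 35.15
```

```bash
python3 -c "
from station import manip, cam, workorder
print(workorder.sign_off())"
```

```text
the job is handed in; nothing more can be done
None
```

The job is done and was handed in at about 35 s: the cover leans handle side up on the rest's rail, the beaker was scrubbed to the bottom three times and hasn't moved, and the brush hangs by its collar in the fork again.

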